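# Clamp a rook blank on the sloping carving stand

### The job

Push the half-turned boxwood rook along the ledge of the sloping clamp stand until its square foot rests against the brass stop. Then press the red clamp jaw down its bar by the brass thumb pad until the steel pad meets the rook and the jaw arm tilts and binds, let go of it, and after that screw the wooden handle clockwise until it will turn no further. Leave the clamp like that, and leave the knight, jar, rasp and calipers where they are.

Things in the scene. Friction and masses are not known exactly. Their poses are not given: they have to be found in the camera images.
- bed: Brown wooden bed, 180 x 250 mm, of the fixed green clamp stand. Origin on its top face straight below the clamp screw. z: square off the bed, 30 degrees from vertical, leaning back to the robot; x: up the slope; y: along the ledge. The clamp slides and screws along this z, so tilt the tool to it. Brass ledge, 10 mm high, at x = -32 to -22 mm; the rook lies against it. Bed spans y = -190 to 60 mm.
- stop_face (a point): Centre of the face of the brass stop (40 mm wide, 30 mm high) that the rook's foot must meet; it lies at y = +45 mm of the bed and looks to the bed's -y.
- bar_end (a point): Upper end of the steel bar (8 x 24 mm) that stands square off the bed at x = 120 mm, y = 0 of the bed; 160 mm above the bed.
- rook_center (a point): Middle of the loose pale rook, 190 g, 150 mm long, along the bed's y, 22 mm above the bed. Towards bed +y a square foot 44 x 44 mm, 80 mm long; towards -y a turned head 70 mm long, 41 mm in diameter. Flat ends are 75 mm either way. Axes upright, y along the rook. Against the stop it is at y = -30 mm of the bed. Slides with about 2 N.
- thumb_pad (a point): Centre of the top face of the brass thumb pad (26 x 36 mm) on the red jaw, pressed to slide the jaw. In the bed frame: x = 75 mm, y = 0, z = 168 mm less the jaw's travel. The bar is 41 mm behind it (bed +x) and stands up to 50 mm higher; the handle is 75 mm in front and its top stands 27 mm higher. z: bed's z plus the arm tilt.
- pad_face (a point): Centre of the underside of the round steel pad (32 mm in diameter) at the foot of the screw, straight above the bed's origin. It meets the rook's square foot when 44 mm above the bed.
- jaw (a joint): Travel of the red jaw down the bar from its highest place, m, 0 to 0.07; stays where it is left. Sliding it takes about 8 N. The pad meets the rook at about 0.049.
- clamp_arm (a joint): Tilt of the red jaw arm, rad: 0 free. Pressing the thumb pad on after the pad has met the rook tilts it 0.013 per mm, to a stop at 0.1; the press needed rises from 8 N to about 16 N. At about 0.06 (4.5 mm on) it is well bound and stays so when let go.
- handle_grip (a point): Centre of the beech T-handle on top of the screw: a bar 64 mm long, 14 mm wide, 26 mm high. x along its length, z up along the screw axis (bed's z plus the arm tilt). The arm's top is 38 mm below this point. Once the jaw has bound, turning hardly raises or sinks the handle.
- handle (a joint): Turn of the handle, rad, growing clockwise seen from above; starts between 0.15 and 0.5 and comes against a firm stop at 1.6, which is tight. Turning takes about 0.1 N m. At 0.95 the handle's length points up the slope along the bed's x.
- knight_center (a point): Half-carved black ebony knight, 48 mm across, 85 mm high, loose; middle, 40 mm up. Not to be disturbed.
- jar_center (a point): Green glass jar of pawns with a cork, 84 mm across, 124 mm high, loose; point 60 mm up on its axis. Not to be disturbed.
- rasp_center (a point): Steel rasp with beech handle, 240 mm long, 24 mm high, lying along its x axis, loose; point on it 12 mm up, 110 mm from the handle's end. Not to be disturbed.
- calipers_center (a point): Brass calipers, 150 mm long, 8 mm thick, lying flat along their x axis, loose; middle of the beam. Not to be disturbed.
Mind the look-alikes: they are no part of the job. Leave any orange, pink or turquoise look-alike of the part that bears rook_center alone.

How it is judged:
On the way, in this order (a step that is already met when the one before it is completed fails the run):
1. the rook's foot rests against the stop (within 4 mm), jaw not yet down (y of rook_center in the frame of bed above -0.034 m and value of joint clamp_arm below 0.02 rad), for 0.2 s.
2. the jaw is down on the rook, its arm tilted by more than 0.035 rad and staying so with the fingers off it, the handle not yet screwed (value of joint clamp_arm above 0.035 rad and contact force between spindle and rook above 1.5 N and contact force between the fingers and jaw below 0.5 N and value of joint handle below 0.8 rad), for 0.2 s.
3. the handle is screwed to within 0.15 rad of its stop (value of joint handle above 1.45 rad), for 0.2 s.
At the end, for the whole second after the job is handed in: The rook lies flat on the bed, straight along the ledge within 0.08 rad, its foot within 4 mm of the stop, at rest; the jaw arm is tilted more than 0.05 rad and the pad presses the rook with more than 4 N; the handle is within 0.15 rad of its stop (y of rook_center in the frame of bed above -0.034 m and z of rook_center in the frame of bed below 0.025 m and angle between the y axis of rook_center and the y axis of bed, either way round below 0.08 rad and value of joint clamp_arm above 0.05 rad and value of joint handle above 1.45 rad and contact force between spindle and rook above 4 N and linear speed of rook below 0.01 m/s); the robot touches nothing.
It fails at once if the knight is moved more than 20 mm (distance of knight_center from where it was at the start of the episode above 0.02 m).
It fails at once if the jar is moved more than 20 mm (distance of jar_center from where it was at the start of the episode above 0.02 m).
It fails at once if the rasp is moved more than 20 mm (distance of rasp_center from where it was at the start of the episode above 0.02 m).
It fails at once if the calipers are moved more than 20 mm (distance of calipers_center from where it was at the start of the episode above 0.02 m).
It also fails if it takes over 61 s, if anything falls off the work surface, if the arm or the gripper's body presses on something with over 40 N, if the wrist force passes 120 N, or if a joint passes its speed limit or range.

### The arm

A 6-joint arm with a two-finger parallel gripper is mounted at the origin on the work surface. World frame = base frame: x ahead of the robot, y to its left, z up, the work surface at z = 0. Lengths are in m, angles in rad, forces in N, time in s.
With the tool pointing down it reaches from about 0.4 to 0.925 m from the base axis. Payload 12.5 kg.
Tool frame: the origin (TCP) lies at the very end of the fingers, on their centre line; the grasp point (between the pads) lies 19 mm behind it; z points along the fingers, y is the line along which they close (so a half turn about z gives the same grasp; the last joint's range is limited). The gripper opens to 95 mm and grips with 3 to 60 N. Pads are 20 mm wide; open, the fingers measure 119 mm over their backs; the gripper's body (75 mm by 180 mm) begins 59 mm behind the grasp point.
Start: joints at [-1.349, 0.491, 1.559, -0, 1.092, -0.106], TCP at [0.201, -0.592, 0.215] pointing down, gripper open.
Joint ranges: [-3.1, 3.1], [-0.84, 2.19], [0.05, 2.79], [-1.13, 4.28], [0.06, 2.93], [-2.69, 2.69]. Speed limits (rad/s): [2.22, 2.22, 2.79, 3.14, 3.14, 3.14].

### API

Orientations are given as a unit quaternion [w, x, y, z].
In Python, from bench import arm gives the robot as it stands.
- The arm moves only by the tool servo_tool, never from a script. Its arguments are lists of equal length, an entry for each row: "travel": the shift along the tool's x, y, z scaled (see below), a list of three; "turn": the turn, a rotation vector about the tool's x, y, z scaled (see below), a list of three; "jaw": the opening, from 0 (shut) to 1 (fully open). A call has exactly 5 rows; each row shifts and turns the commanded pose from where the row before left it, along the tool's axes as they then stand; what a row does not reach is not made up. The controller multiplies each number of a shift by 50 mm and each number of a turn by 180 degrees. A row lasts 1/8 s, in which the tool goes at most 62.5 mm and 10.7 degrees, less where a joint would pass 70% of its speed; a pose out of reach is approached as far as the arm can. A call with a number of a shift or a turn outside -1 to 1 is refused whole. A call with a gripper value outside its range is refused whole. The fingers move at their own pace and stop on an object; "grip_force" is the grip in N (left out, the last holds). Time passes only in rows, so rows that do not move let the fingers close, or fill a call up. It gives the time, the measured TCP pose, the force, the opening and the grip force at its end, in the units of the state.
- arm.observe(): the state, without advancing time (a new reading comes with each control period).
- arm.snapshot(name): name is "side" or "top"; returns the picture (384x512x3 uint8, red, green, blue); there is no depth.
- arm.calibration(name): a dict with "vertical_fov" (degrees; the focal length in pixels is half the picture's height over the tangent of half this angle, whatever the lens; pixels are square), "cx", "cy" (the principal point, pixels), "D" ([k1, k2, p1, p2, k3] as OpenCV has them; the pictures are not rectified), "extrinsics" (4x4, takes a point from world to camera coordinates). Camera axes: x right, y down, z forward; pixel columns grow to the right and rows downward; lengths in m; the calibration is good to about 2 mm. A picture is of the moment at which its call begins. calibration takes no time and is no camera call.
- arm.sign_off(): hands the job in; it is judged then, once.
Trained networks look in the newest picture that a camera, given by its name, has taken for a name from the list of things; names that differ only in an ending like _2 or _b are one class to them, and where a whole thing is asked for, a point or a joint stands for the part that bears it (a point fixed in the world has none). Each returns a list of dicts, best first, with "confidence" (0 to 1); they miss things now and then, are a little off and sometimes report something else, mostly with a low value. They report only what shows in the picture. A call takes as long as a camera call. They do not tell look-alikes from the thing itself.
- arm.find_in(thing, camera): "xyz" ([x, y, z] in m, in world coordinates, good to about 4 mm: the middle of the surface that is visible of it).
- arm.outline_of(thing, camera): "region" (384x512 bool, what is visible of it).
The state is a dict: "time": time; "qpos": joint angles; "dq": joint speeds; "effort": joint torques, N m; "tool_pos": TCP position; "tool_rot": TCP orientation; "wrist_force": force on the tool from outside, world axes, zero at the start; "wrist_torque": the same for the moment, N m; "width": opening from 0.0 (shut) to 1.0 (fully open); "grasp_force": force on a finger pad.
Only numpy, scipy, OpenCV 4.12 (cv2) and the standard library are available. Lean on these libraries where they do the work, as an engineer would, in place of code of your own. Each camera call takes 0.05 s, during which the arm holds its last target. There are 200 camera calls.

## Working session

There is one attempt and no reset: what is moved stays moved. The work goes in short steps, Python scripts to look and compute and a tool call to move; the robot and the scene stay as the last step left them, time stands still between calls to the robot, and variables do not carry over. Pictures are saved under pics/ and viewed, at most 10 in all, crops included, and the job is handed in when it is done.

Besides the shell and the picture viewer there is one more tool, called after "Emit:" by a JSON object that holds its "fn" and its "kwargs". servo_tool: Moves the arm, as the interface text tells. Shifts and turns lie within -1 to 1; 1 stands for 50 mm of shift or 180 degrees of turn. Its arguments: {"type":"object","properties":{"travel":{"type":"array","items":{"type":"array","items":{"type":"number"}}},"turn":{"type":"array","items":{"type":"array","items":{"type":"number"}}},"jaw":{"type":"array","items":{"type":"number"}},"grip_force":{"type":"number"}},"required":["travel","turn","jaw"]}

```bash
mkdir -p pics; ls; python3 - <<'E'
from bench import arm
import cv2,numpy as np
for c in("side","top"):
    im=arm.snapshot(c); cv2.imwrite(f"pics/{c}0.png",im[:,:,::-1])
    k=arm.calibration(c); print(c,k["vertical_fov"],k["cx"],k["cy"],k["D"],np.round(k["extrinsics"],4).tolist())
    for t in["bed","stop_face","bar_end","rook_center","thumb_pad","pad_face","handle_grip","knight_center","jar_center","rasp_center","calipers_center"]:
        print(t,[(np.round(d["xyz"],3).tolist(),round(d["confidence"],2)) for d in arm.find_in(t,c)[:3]])
s=arm.observe();print(s)
E
```

```text
pics
side 50.22579532680895 258.1033219349907 191.94072872891945 [-0.13105132  0.          0.          0.          0.        ] [[-0.9735, -0.2287, -0.0098, 0.5497], [-0.1502, 0.6709, -0.7262, 0.1787], [0.1726, -0.7054, -0.6874, 1.2788], [0.0, 0.0, 0.0, 1.0]]
bed [([0.685, 0.114, 0.123], 0.78)]
stop_face [([0.677, 0.116, 0.121], 0.79)]
bar_end [([0.679, 0.113, 0.124], 0.61)]
rook_center [([0.649, -0.214, 0.038], 0.89), ([0.638, 0.101, 0.1], 0.87), ([0.732, 0.342, 0.041], 0.85)]
thumb_pad [([0.624, 0.118, 0.216], 0.86), ([0.436, 0.362, 0.108], 0.71)]
pad_face []
handle_grip [([0.556, 0.104, 0.22], 0.61), ([0.68, 0.116, 0.126], 0.49)]
knight_center [([0.577, 0.381, 0.047], 0.88)]
jar_center [([0.438, 0.364, 0.113], 0.79), ([0.575, 0.38, 0.048], 0.39)]
rasp_center [([0.316, 0.248, 0.015], 0.76)]
calipers_center [([0.341, -0.294, 0.005], 0.68), ([0.628, 0.115, 0.221], 0.54)]
top 47.40979497261322 249.9350111027754 193.26104141365846 [-0.05951308  0.          0.          0.          0.        ] [[-0.0153, -0.9997, -0.02, 0.0693], [-0.9977, 0.0166, -0.0652, 0.5272], [0.0655, 0.019, -0.9977,
[... 663 characters left out ...]
1.2, 'qpos': array([-1.34861005e+00,  4.90911621e-01,  1.55887728e+00, -5.92925502e-07,
        1.09173203e+00, -1.05581381e-01]), 'dq': array([-1.45523962e-03, -4.85240618e-04, -3.76770120e-05, -2.01327051e-05,
        1.67748090e-04,  7.04447036e-04]), 'effort': array([ 1.13707796e-03, -6.12459540e+01, -2.58428103e+01,  6.92815846e-02,
        4.45953780e-02, -5.39027110e-05]), 'tool_pos': array([ 0.20124334, -0.59173595,  0.21466156]), 'tool_rot': array([3.58191494e-05, 9.86601052e-01, 1.63151350e-01, 1.82717183e-06]), 'wrist_force': array([-0.24374129, -0.41598853, -0.76132239]), 'wrist_torque': array([0.02835231, 0.03183428, 0.01652665]), 'grasp_force': 0.0, 'width': 1.0005221989928244}
```

View pics/side0.png

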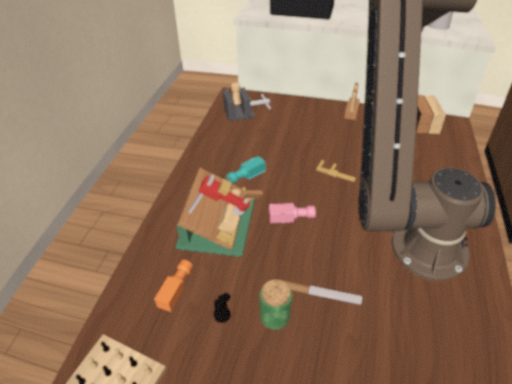

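View pics/top0.png

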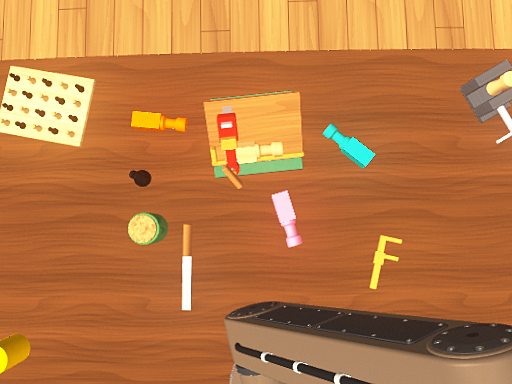

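Candidates for the rook: pale one on the stand, top (262,150) / side (230,228). Look-alikes: orange top (158,121), turquoise (350,146), pink (287,218). I choose the pale one lying against the ledge, and check it in a close crop.

```bash
python3 - <<'E'
import cv2,numpy as np
a=cv2.imread("pics/top0.png")[80:190,190:320]; b=cv2.imread("pics/side0.png")[160:260,165:275]
a=cv2.resize(a,None,fx=400/130,fy=400/130,interpolation=cv2.INTER_CUBIC);b=cv2.resize(b,None,fx=4/1.1,fy=4/1.1,interpolation=cv2.INTER_CUBIC)
H=max(a.shape[0],b.shape[0]);p=lambda i:cv2.copyMakeBorder(i,0,H-i.shape[0],0,0,cv2.BORDER_CONSTANT)
cv2.imwrite("pics/crop0.png",np.hstack([p(a),p(b)])); print(a.shape,b.shape)
E
```

```text
(338, 400, 3) (364, 400, 3)
```

View pics/crop0.png

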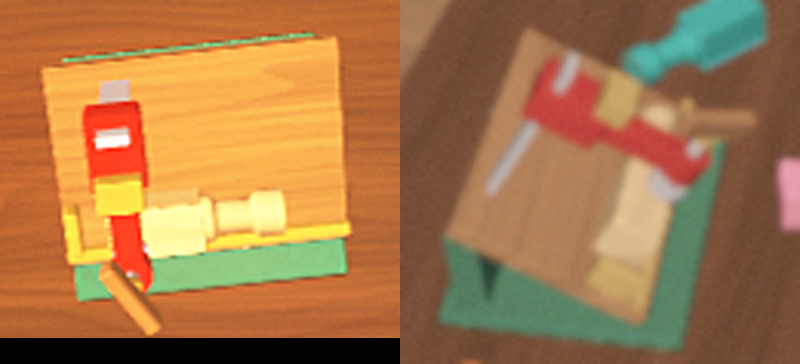

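The pale rook lies on the stand against the ledge under the red jaw: square foot at crop (175,222), head at (265,212). It has no paint, so it is the right one. The handle is at crop (131,298), the thumb pad at (120,196) and the stop at (72,235). Next I fit the stand pose.

```bash
cat > h.py <<'E'
import numpy as np,cv2
from scipy.spatial.transform import Rotation as R
from bench import arm
def proj(c,P):
    k=arm.calibration(c);f=192/np.tan(np.radians(k["vertical_fov"]/2));E=np.array(k["extrinsics"])
    K=np.array([[f,0,k["cx"]],[0,f,k["cy"]],[0,0,1]])
    return cv2.projectPoints(np.array(P,float).reshape(-1,3),cv2.Rodrigues(E[:3,:3])[0],E[:3,3],K,np.array(k["D"]))[0].reshape(-1,2)
def bedR(yaw): return R.from_euler("zy",[yaw,-np.pi/6])  # z leans to -x
E
cat > fit.py <<'E'
from h import *
from scipy.optimize import least_squares
T=lambda u,v:(190+u/3.077,80+v/3.077); S=lambda u,v:(165+u/3.636,160+v/3.636)
def model(p):
    x,y,z,w,x0,h,ry=p; X=x0+.18
    # (cam, bed point, pixel)
    c,s=np.cos(.95-h),np.sin(.95-h)  # handle dir in bed x,y
    L=[("top",(X,.06,0),T(43,68)),("top",(X,-.19,0),T(335,38)),("top",(-.027,-.19,.01),T(350,229)),
     ("top",(.12,0,.16),T(113,139)),("top",(.075,0,.168),T(120,194)),
     ("top",(.032*c,.032*s,.195),T(108,268)),("top",(-.032*c,-.032*s,.195),T(156,326)),
     ("side",(X,-.19,0),S(128,28)),("side",(X,.06,0),S(45,235)),("side",(x0,.06,0),S(245,323)),
     ("side",(.075,0,.168),S(219,98)),("side",(.12,0,.16),S(174,56)),
     ("side",(.032*c,.032*s,.19),S(283,118)),("side",(-.032*c,-.032*s,.19),S(353,118)),
     ("top",(0,ry-.075,.022),T(286,212))]
    B=bedR(w); q=[];names=[]
    for cam,b,px in L: q.append(proj(cam,B.apply(b)+[x,y,z])[0]-px)
    return np.array(q),L
r=least_squares(lambda p:model(p)[0].ravel(),[.63,.1,.08,.1,-.04,.3,-.08],loss="soft_l1",f_scale=1.)
print(np.round(r.x,4)); print(np.round(model(r.x)[0],1).tolist())
E
python3 fit.py
```

```text
[ 0.6499  0.0991  0.0502  0.078  -0.0424  0.4199 -0.0551]
[[2.4, -0.5], [2.9, -0.1], [1.4, -1.7], [-0.5, -1.1], [-0.5, 0.6], [-1.7, 0.4], [-0.8, 1.7], [0.6, -0.5], [1.9, -1.4], [-0.0, -0.9], [0.8, -0.3], [-2.2, 5.8], [0.3, 1.3], [-0.1, 1.8], [-0.1, -1.9]]
```

```bash
sed -i 's/190+u\/3.077,80+v\/3.077/189.66+u\/3.077,79.66+v\/3.077/; s/165+u\/3.636,160+v\/3.636/164.64+u\/3.636,159.64+v\/3.636/; s/,("side",(.12,0,.16),S(174,56))//' fit.py
cat >> fit.py <<'E'
x,y,z,w,x0,h,ry=r.x;B=bedR(w)
for n,b in dict(thumb=(.075,0,.168),handle=(0,0,.195),barend=(.12,0,.16),rookfoot=(0,ry+.035,.044),rook=(0,ry,.022),headend=(0,ry-.075,.022)).items(): print(n,np.round(B.apply(b)+[x,y,z],3))
from itertools import product
im={c:cv2.imread(f"pics/{c}0.png") for c in("top","side")}
segs=[((x0,.06,0),(x0+.18,.06,0)),((x0+.18,.06,0),(x0+.18,-.19,0)),((x0,-.19,0),(x0+.18,-.19,0)),((x0,.06,0),(x0,-.19,0)),
((.12,.012,0),(.12,.012,.16)),((.12,-.012,0),(.12,-.012,.16)),((.062,.018,.168),(.088,.018,.168)),((.088,.018,.168),(.088,-.018,.168)),((.088,-.018,.168),(.062,-.018,.168)),((.062,.018,.168),(.062,-.018,.168)),
((-.022,.045,0),(-.022,.045,.03)),((-.022,.045,.03),(.018,.045,.03)),((0,ry+.075,.022),(0,ry-.075,.022)),((0,0,.044),(0,0,.195)),((.032*np.cos(.95-h),.032*np.sin(.95-h),.195),(-.032*np.cos(.95-h),-.032*np.sin(.95-h),.195))]
out=[]
for c,(a,b,W) in dict(top=(190,80,130),side=(165,160,130)).items():
    s=400/W;I=cv2.resize(im[c][b:b+110,a:a+W],None,fx=s,fy=s,interpolation=cv2.INTER_CUBIC)
    for g in segs:
        q=(proj(c,B.apply(g)+[x,y,z])-[a,b]+.5)*s
        cv2.line(I,*[tuple(int(v) for v in k) for k in q],(255,0,0),1,cv2.LINE_AA)
    out.append(I)
cv2.imwrite("pics/ov.png",np.hstack(out))
E
python3 fit.py
```

```text
Traceback (most recent call last):
  File "fit.py", line 18, in <module>
    r=least_squares(lambda p:model(p)[0].ravel(),[.63,.1,.08,.1,-.04,.3,-.08],loss="soft_l1",f_scale=1.)
  File "fit.py", line 18, in <lambda>
    r=least_squares(lambda p:model(p)[0].ravel(),[.63,.1,.08,.1,-.04,.3,-.08],loss="soft_l1",f_scale=1.)
                             ~~~~~^^^
  File "fit.py", line 16, in model
    for cam,b,px in L: q.append(proj(cam,B.apply(b)+[x,y,z])[0]-px)
                                ~~~~^^^^^^^^^^^^^^^^^^^^^^^^
  File "h.py", line 5, in proj
    k=arm.calibration(c);f=192/np.tan(np.radians(k["vertical_fov"]/2));E=np.array(k["extrinsics"])
ValueError: time passes only in moves, steps and waits
```

```bash
sed -i 's/^from bench import arm/from bench import arm\nimport pickle,os\nif not os.path.exists("cal.pkl"): pickle.dump({c:arm.calibration(c) for c in("top","side")},open("cal.pkl","wb"))\nCAL=pickle.load(open("cal.pkl","rb"))/; s/k=arm.calibration(c)/k=CAL[c]/' h.py; python3 fit.py
```

```text
[ 0.651   0.0999  0.0506  0.0799 -0.0426  0.4184 -0.055 ]
[[2.3, -0.5], [2.8, -0.3], [1.5, -1.9], [-0.6, -1.3], [-0.6, 0.5], [-1.7, 0.3], [-0.7, 1.5], [0.5, -0.1], [1.8, -0.9], [-0.0, -0.5], [0.6, 0.1], [0.2, 1.8], [-0.2, 2.1], [-0.1, -2.1]]
thumb [0.632 0.106 0.233]
handle [0.554 0.1   0.219]
barend [0.675 0.109 0.249]
rookfoot [0.63  0.08  0.089]
rook [0.644 0.045 0.072]
headend [ 0.649 -0.03   0.075]
```

View pics/ov.png

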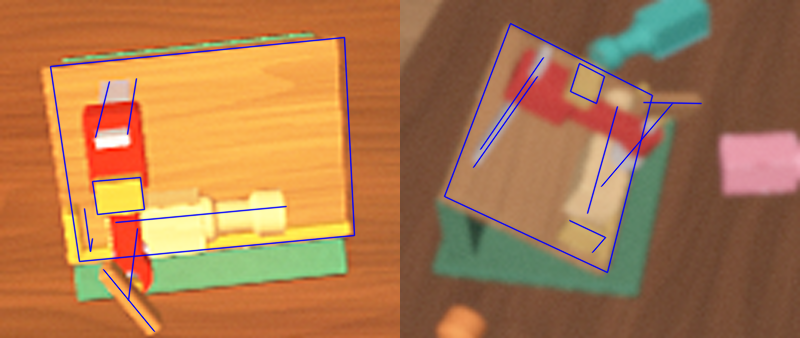

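Top crop: the overlay sits on the jaw, pad and handle within about 3 mm, with the bed edge about 5 mm off. That is enough to start, since contact forces will settle the rest. Next is the move planner.

```bash
cat > plan.py <<'E'
import sys
from h import *
O=np.array([.651,.0995,.0506]); B=bedR(.08)
def show():
    s=arm.observe(); q=s["tool_rot"]; r=R.from_quat([q[1],q[2],q[3],q[0]]); p=np.array(s["tool_pos"])
    rel=(B.inv()*r).as_matrix()
    print("t",round(s["time"],2),"bed pos mm",np.round(1000*B.inv().apply(p-O),1),"a",round(np.degrees(np.arctan2(rel[1,1],rel[0,1])),1),"zaxis",np.round(rel[:,2],3),"F bed",np.round(B.inv().apply(s["wrist_force"]),1),"T bed",np.round(B.inv().apply(s["wrist_torque"]),2),"w",round(s["width"],3),round(s["grasp_force"],1),"q",np.round(s["qpos"],2))
    return p,r
def plan(x,y,z,a=0,tilt=0,n=5):
    """bed mm, a deg = tool y from bed x, tilt deg = z axis leaning to bed +x"""
    p,r=show(); P=O+B.apply(np.array([x,y,z])/1000)
    t=B*R.from_euler("y",tilt,degrees=True)*R.from_euler("z",a,degrees=True)*R.from_matrix(np.array([[0,1,0],[1,0,0],[0,0,-1]]).T)
    w=(r.inv()*t).as_rotvec()
    T=[]
    for i in range(n):
        T.append(np.round(r.inv().apply((P-p)/n)/.05,3).tolist()); r=r*R.from_rotvec(w/n)
    print("travel",T); print("turn each",np.round(w/n/np.pi,4).tolist(),"mm/row",round(1000*np.linalg.norm(P-p)/n,1))
if __name__=="__main__":
    a=[float(v) for v in sys.argv[1:]]
    show() if not a else plan(*a[:5],n=int(a[5]))
E
python3 plan.py 0 -175 110 0 0 15
```

```text
t 1.2 bed pos mm [-361.7 -664.5  367. ] a -78.2 zaxis [-0.498  0.04  -0.866] F bed [-0.6 -0.4 -0.5] T bed [0.04 0.03 0.  ] w 1.001 0.0 q [-1.35  0.49  1.56 -0.    1.09 -0.11]
travel [[0.735, -0.478, 0.082], [0.772, -0.415, 0.084], [0.803, -0.35, 0.088], [0.829, -0.283, 0.095], [0.848, -0.214, 0.105], [0.861, -0.144, 0.117], [0.868, -0.073, 0.131], [0.868, -0.003, 0.148], [0.862, 0.067, 0.167], [0.85, 0.135, 0.187], [0.831, 0.201, 0.21], [0.807, 0.265, 0.234], [0.776, 0.325, 0.26], [0.74, 0.382, 0.287], [0.699, 0.434, 0.314]]
turn each [-0.01, 0.0066, -0.0274] mm/row 44.0
```

Emit:
{"fn": "servo_tool", "kwargs": {"travel": [[0.73,-0.48,0.05],[0.77,-0.41,0.05],[0.8,-0.35,0.05],[0.83,-0.28,0.05],[0.85,-0.21,0.06]], "turn": [[-0.01,0.0066,-0.0274],[-0.01,0.0066,-0.0274],[-0.01,0.0066,-0.0274],[-0.01,0.0066,-0.0274],[-0.01,0.0066,-0.0274]], "jaw": [0,0,0,0,0], "grip_force": 10}}

```text
time: 1.82
tool_pos: [0.3368, -0.4185, 0.2039]
tool_rot: [0.069, 0.924, 0.37, 0.064]
wrist_force: [1.0, -0.5, -1.0]
width: 0.532
grasp_force: 0.0
```

```bash
python3 plan.py 0 -175 110 0 0 10
```

```text
t 1.82 bed pos mm [-236.2 -500.7  289.9] a -51.4 zaxis [-0.35  -0.053 -0.935] F bed [ 0.4 -0.6 -1.4] T bed [ 0.01 -0.   -0.01] w 0.532 0.0 q [-1.07  0.32  1.9   0.16  0.78 -0.37]
travel [[0.859, -0.143, 0.137], [0.865, -0.074, 0.151], [0.865, -0.005, 0.168], [0.859, 0.064, 0.186], [0.847, 0.131, 0.207], [0.828, 0.196, 0.229], [0.804, 0.259, 0.253], [0.774, 0.318, 0.278], [0.738, 0.374, 0.305], [0.697, 0.425, 0.332]]
turn each [-0.0099, 0.0065, -0.0273] mm/row 44.1
```

Emit:
{"fn": "servo_tool", "kwargs": {"travel": [[0.86,-0.14,0.08],[0.86,-0.07,0.09],[0.86,0,0.1],[0.86,0.06,0.12],[0.85,0.13,0.14]], "turn": [[-0.0099,0.0065,-0.0273],[-0.0099,0.0065,-0.0273],[-0.0099,0.0065,-0.0273],[-0.0099,0.0065,-0.0273],[-0.0099,0.0065,-0.0273]], "jaw": [0,0,0,0,0]}}

```text
time: 2.45
tool_pos: [0.4691, -0.2461, 0.1939]
tool_rot: [0.133, 0.812, 0.555, 0.123]
wrist_force: [0.3, -0.9, -0.5]
width: 0.023
grasp_force: 0.0
```

```bash
python3 plan.py 0 -170 80 0 0 5
```

```text
t 2.45 bed pos mm [-113.2 -337.6  215. ] a -25.1 zaxis [-0.172 -0.067 -0.983] F bed [-0.1 -0.9 -0.6] T bed [-0.02  0.06 -0.07] w 0.023 0.0 q [-0.69  0.28  2.05  0.33  0.51 -0.59]
travel [[0.862, 0.194, 0.408], [0.834, 0.253, 0.433], [0.8, 0.31, 0.458], [0.762, 0.362, 0.485], [0.718, 0.41, 0.512]]
turn each [-0.0099, 0.0066, -0.0273] mm/row 48.6
```

Emit:
{"fn": "servo_tool", "kwargs": {"travel": [[0.86,0.19,0.41],[0.83,0.25,0.43],[0.8,0.31,0.46],[0.76,0.36,0.48],[0.72,0.41,0.51]], "turn": [[-0.0099,0.0066,-0.0273],[-0.0099,0.0066,-0.0273],[-0.0099,0.0066,-0.0273],[-0.0099,0.0066,-0.0273],[-0.0099,0.0066,-0.0273]], "jaw": [0,0,0,0,0]}}

```text
time: 3.08
tool_pos: [0.6227, -0.0703, 0.1263]
tool_rot: [0.19, 0.655, 0.71, 0.175]
wrist_force: [-0.2, -1.0, 0.8]
width: 0.009
grasp_force: 0.0
```

```bash
python3 plan.py 0 -165 14 0 0 5; python3 - <<'E'
from h import *
a=cv2.cvtColor(arm.snapshot("top"),4)[80:240,170:340];b=cv2.cvtColor(arm.snapshot("side"),4)[120:280,165:335]
cv2.imwrite("pics/p1.png",cv2.resize(np.hstack([a,b]),(800,376),interpolation=cv2.INTER_CUBIC))
E
```

```text
t 3.08 bed pos mm [  -0.3 -170.3   79.7] a 0.0 zaxis [-0.001  0.001 -1.   ] F bed [ 0.2 -1.   0.8] T bed [-0.02  0.1   0.08] w 0.009 0.0 q [-0.28  0.49  2.01  0.78  0.2  -1.09]
travel [[0.021, 0.001, 0.263], [0.021, 0.001, 0.263], [0.021, 0.001, 0.263], [0.021, 0.001, 0.263], [0.021, 0.001, 0.263]]
turn each [-0.0, -0.0, 0.0] mm/row 13.2
```

View pics/p1.png

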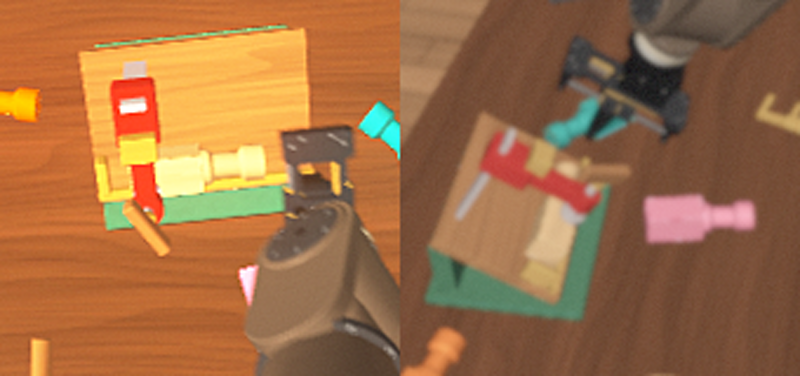

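The gripper is at crop (318,170), clear to the right of the rook head (250,160). Nothing has been disturbed. Going down.

Emit:
{"fn": "servo_tool", "kwargs": {"travel": [[0.02,0,0.26],[0.02,0,0.26],[0.02,0,0.26],[0.02,0,0.26],[0.02,0,0.26]], "turn": [[0,0,0],[0,0,0],[0,0,0],[0,0,0],[0,0,0]], "jaw": [0,0,0,0,0]}}

```text
time: 3.8
tool_pos: [0.6539, -0.0672, 0.0701]
tool_rot: [0.189, 0.657, 0.709, 0.175]
wrist_force: [-0.3, -0.0, 1.0]
width: 0.008
grasp_force: 0.0
```

```bash
python3 plan.py 0 -145 14 0 0 5
```

```text
t 3.8 bed pos mm [  -1.1 -167.1   15.4] a -0.2 zaxis [-0.002 -0.    -1.   ] F bed [ 0.2 -0.1  1. ] T bed [-0.02  0.23 -0.02] w 0.008 0.0 q [-0.26  0.61  1.97  1.19  0.14 -1.48]
travel [[0.089, 0.004, 0.006], [0.089, 0.004, 0.006], [0.089, 0.004, 0.006], [0.089, 0.004, 0.006], [0.089, 0.004, 0.006]]
turn each [-0.0001, 0.0, -0.0003] mm/row 4.4
```

q5 nears its limit (0.06) at the exact bed tilt, so I make the tool 12 degrees more upright for the push.

```bash
python3 plan.py 0 -150 14 0 12 5
```

```text
t 3.8 bed pos mm [  -1.1 -167.1   15.4] a -0.2 zaxis [-0.002 -0.    -1.   ] F bed [ 0.2 -0.1  1. ] T bed [-0.02  0.23 -0.02] w 0.008 0.0 q [-0.26  0.61  1.97  1.19  0.14 -1.48]
travel [[0.069, 0.004, 0.006], [0.069, 0.004, 0.006], [0.069, 0.005, 0.005], [0.069, 0.005, 0.005], [0.069, 0.005, 0.005]]
turn each [0.0132, -0.0, -0.0003] mm/row 3.4
```

Emit:
{"fn": "servo_tool", "kwargs": {"travel": [[0.07,0,0],[0.07,0,0],[0.07,0,0],[0.07,0,0],[0.07,0,0]], "turn": [[0.0132,0,0],[0.0132,0,0],[0.0132,0,0],[0.0132,0,0],[0.0132,0,0]], "jaw": [0,0,0,0,0]}}

```text
time: 4.42
tool_pos: [0.6529, -0.0503, 0.07]
tool_rot: [0.127, 0.671, 0.722, 0.112]
wrist_force: [0.5, 0.4, 0.9]
width: 0.007
grasp_force: 0.0
```

```bash
python3 plan.py 0 -120 14 0 12 5
```

```text
t 4.42 bed pos mm [  -0.7 -150.2   15.9] a -0.2 zaxis [-0.183  0.006 -0.983] F bed [0.9 0.3 0.5] T bed [-0.08  0.12  0.  ] w 0.007 0.0 q [-0.2   0.62  1.86  0.18  0.34 -0.43]
travel [[0.121, 0.004, 0.008], [0.121, 0.004, 0.007], [0.121, 0.004, 0.007], [0.121, 0.004, 0.007], [0.121, 0.004, 0.007]]
turn each [0.0016, -0.0004, -0.0002] mm/row 6.1
```

Emit:
{"fn": "servo_tool", "kwargs": {"travel": [[0.12,0,0],[0.12,0,0],[0.1,0,0],[0.08,0,0],[0.08,0,0]], "turn": [[0.002,0,0],[0,0,0],[0,0,0],[0,0,0],[0,0,0]], "jaw": [0,0,0,0,0]}}

```text
time: 5.05
tool_pos: [0.6513, -0.0244, 0.0687]
tool_rot: [0.125, 0.67, 0.723, 0.11]
wrist_force: [-1.0, -2.0, 1.9]
width: 0.008
grasp_force: 1.3
```

```bash
python3 plan.py
```

```text
t 5.05 bed pos mm [  -0.7 -124.2   15.6] a -0.1 zaxis [-0.188  0.007 -0.982] F bed [-0.1 -2.   2.2] T bed [-0.36  0.19  0.08] w 0.008 1.3 q [-0.16  0.62  1.86  0.13  0.34 -0.35]
```

Contact (Fy = -2 N): the rook is sliding. I go on slowly until the force jumps at the stop.

Emit:
{"fn": "servo_tool", "kwargs": {"travel": [[0.05,0,0],[0.04,0,0],[0.03,0,0],[0.02,0,0],[0.02,0,0]], "turn": [[0,0,0],[0,0,0],[0,0,0],[0,0,0],[0,0,0]], "jaw": [0,0,0,0,0]}}

```text
time: 5.68
tool_pos: [0.6508, -0.0165, 0.0685]
tool_rot: [0.125, 0.67, 0.723, 0.11]
wrist_force: [-1.9, -2.6, 1.6]
width: 0.004
grasp_force: 1.3
```

```bash
python3 plan.py
```

```text
t 5.67 bed pos mm [  -0.5 -116.3   15.6] a -0.1 zaxis [-0.188  0.007 -0.982] F bed [-1.  -2.5  2.4] T bed [-0.39  0.19  0.1 ] w 0.004 1.3 q [-0.14  0.62  1.86  0.12  0.33 -0.33]
```

Emit:
{"fn": "servo_tool", "kwargs": {"travel": [[0.03,0,0],[0.02,0,0],[0.02,0,0],[0.02,0,0],[0.02,0,0]], "turn": [[0,0,0],[0,0,0],[0,0,0],[0,0,0],[0,0,0]], "jaw": [0,0,0,0,0]}}

```text
time: 6.3
tool_pos: [0.6505, -0.0111, 0.0683]
tool_rot: [0.125, 0.67, 0.723, 0.11]
wrist_force: [-2.0, -9.8, 3.3]
width: 0.007
grasp_force: 4.6
```

```bash
python3 plan.py
```

```text
t 6.3 bed pos mm [  -0.5 -110.9   15.6] a -0.1 zaxis [-0.188  0.007 -0.982] F bed [-0.8 -9.8  3.8] T bed [-1.41  0.33  0.29] w 0.007 4.6 q [-0.13  0.62  1.86  0.11  0.33 -0.31]
```

At the stop: 9.8 N, with y about 4 mm beyond my estimate, so I correct the bed origin by +4 mm in y. Backing off and rising.

```bash
sed -i 's/.0995,.0506/.1033,.0506/' plan.py; python3 - <<'E'
import plan
from h import *
p,r=plan.show(); B=plan.B
print(np.round(r.inv().apply(B.apply([0,0,1])),3))
E
python3 plan.py 60 -130 225 0 8 5
```

```text
t 6.3 bed pos mm [  -0.8 -114.7   15.6] a -0.1 zaxis [-0.188  0.007 -0.982] F bed [-0.8 -9.8  3.8] T bed [-1.41  0.33  0.29] w 0.007 4.6 q [-0.13  0.62  1.86  0.11  0.33 -0.31]
[ 0.007 -0.188 -0.982]
t 6.3 bed pos mm [  -0.8 -114.7   15.6] a -0.1 zaxis [-0.188  0.007 -0.982] F bed [-0.8 -9.8  3.8] T bed [-1.41  0.33  0.29] w 0.007 4.6 q [-0.13  0.62  1.86  0.11  0.33 -0.31]
travel [[-0.055, 0.081, -0.869], [-0.056, 0.09, -0.868], [-0.057, 0.099, -0.867], [-0.059, 0.107, -0.866], [-0.06, 0.116, -0.865]]
turn each [-0.0032, -0.0004, -0.0001] mm/row 43.7
```

Emit:
{"fn": "servo_tool", "kwargs": {"travel": [[0,0,0],[-0.2,0,0],[-0.1,0,-0.2],[0,0.05,-0.8],[0,0.1,-1]], "turn": [[0,0,0],[0,0,0],[0,0,0],[0,0,0],[0,0,0]], "jaw": [0,0,0,0,0]}}

```text
time: 6.92
tool_pos: [0.6249, -0.025, 0.1664]
tool_rot: [0.124, 0.671, 0.723, 0.11]
wrist_force: [0.8, -0.5, -0.1]
width: 0.004
grasp_force: 0.0
```

Emit:
{"fn": "servo_tool", "kwargs": {"travel": [[0,0.1,-1],[0,0.2,-1],[0,0.3,-0.6],[0,0.3,0],[0,0,0]], "turn": [[0,0,0],[0,0,0],[0,0,0],[0,0,0],[0,0,0]], "jaw": [0,0,0,0,0]}}

```text
time: 7.55
tool_pos: [0.6255, -0.0203, 0.3039]
tool_rot: [0.125, 0.67, 0.723, 0.11]
wrist_force: [0.5, 0.4, 0.2]
width: 0.005
grasp_force: 0.0
```

```bash
python3 plan.py 75 0 200 0 6 5; python3 - <<'E'
from h import *
a=cv2.cvtColor(arm.snapshot("top"),4)[80:240,170:340];b=cv2.cvtColor(arm.snapshot("side"),4)[120:280,165:335]
cv2.imwrite("pics/p2.png",cv2.resize(np.hstack([a,b]),(800,376),interpolation=cv2.INTER_CUBIC))
E
```

```text
t 7.55 bed pos mm [  94.4 -131.5  232.1] a -0.1 zaxis [-0.187  0.007 -0.982] F bed [ 0.6  0.4 -0.1] T bed [-0.03  0.12  0.04] w 0.005 0.0 q [-0.16  0.29  1.67  0.06  0.84 -0.26]
travel [[0.525, -0.053, 0.144], [0.525, -0.055, 0.143], [0.526, -0.057, 0.141], [0.526, -0.059, 0.139], [0.526, -0.062, 0.138]]
turn each [-0.0053, -0.0004, -0.0001] mm/row 27.4
```

View pics/p2.png

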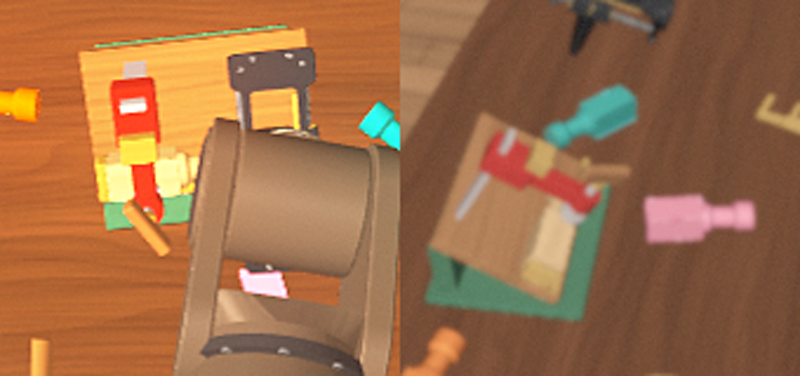

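The rook's foot, at crop (118,180), now touches the stop at (103,180). Jaw and handle are unchanged. Next I move over the thumb pad.

```bash
python3 plan.py 75 0 190 0 0 5
```

```text
t 7.65 bed pos mm [  93.1 -131.3  231.4] a -0.1 zaxis [-0.189  0.007 -0.982] F bed [-1.1  0.1 -1.1] T bed [-0.02  0.11  0.03] w 0.005 0.0 q [-0.16  0.29  1.67  0.06  0.84 -0.26]
travel [[0.524, -0.04, 0.18], [0.524, -0.047, 0.178], [0.525, -0.054, 0.175], [0.525, -0.06, 0.172], [0.525, -0.066, 0.169]]
turn each [-0.0121, -0.0005, -0.0001] mm/row 27.8
```

Emit:
{"fn": "servo_tool", "kwargs": {"travel": [[0.52,-0.04,0.18],[0.52,-0.05,0.18],[0.52,-0.05,0.17],[0.52,-0.06,0.17],[0.52,-0.06,0.17]], "turn": [[-0.012,-0.0005,0],[-0.012,-0.0005,0],[-0.012,-0.0005,0],[-0.012,-0.0005,0],[-0.012,-0.0005,0]], "jaw": [0,0,0,0,0]}}

```text
time: 8.28
tool_pos: [0.621, 0.1088, 0.2525]
tool_rot: [0.19, 0.656, 0.709, 0.175]
wrist_force: [0.8, -0.9, 0.9]
width: 0.003
grasp_force: 0.0
```

```bash
python3 plan.py 75 0 170 0 0 5; python3 - <<'E'
from h import *
b=cv2.cvtColor(arm.snapshot("side"),4)[130:270,165:305]
cv2.imwrite("pics/p3.png",cv2.resize(b,(560,560),interpolation=cv2.INTER_CUBIC))
E
```

```text
t 8.28 bed pos mm [ 75.2  -0.5 189.8] a -0.1 zaxis [-0.001 -0.001 -1.   ] F bed [ 1.1 -0.9  0.3] T bed [-0.04  0.18 -0.02] w 0.003 0.0 q [ 0.09  0.31  1.86 -0.1   0.45  0.09]
travel [[0.002, -0.001, 0.079], [0.002, -0.001, 0.079], [0.002, -0.001, 0.079], [0.002, -0.001, 0.079], [0.002, -0.001, 0.079]]
turn each [-0.0001, 0.0001, -0.0001] mm/row 4.0
```

View pics/p3.png

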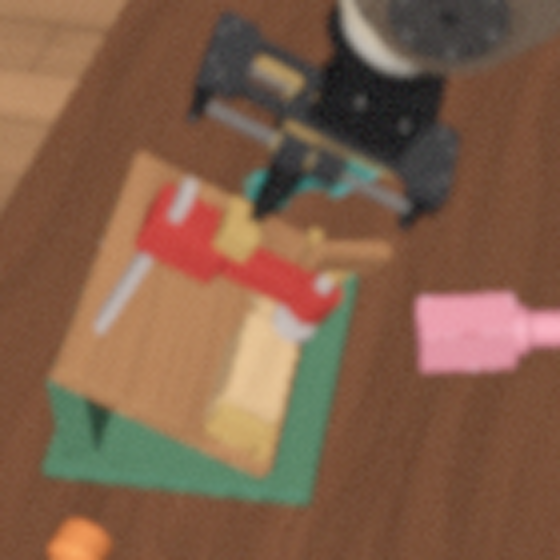

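```bash
python3 - <<'E'
import plan
from h import *
p,r=plan.show()
f=lambda P:np.round((proj("side",P)-[165,130])*4).tolist()
C=[[a,b,0] for a in(-.01,.01) for b in(-.012,.012)]
print("tcp",f(p),"tip corners",f(p+r.apply(C)))
b=lambda *v:plan.O+plan.B.apply(np.array(v)/1000)
print("pad",f(b(75,0,168)),f([b(62,18,168),b(88,18,168),b(88,-18,168),b(62,-18,168)]),"handle",f(b(0,0,195)))
for t in("thumb_pad","handle_grip"): print(t,[(np.round(1000*plan.B.inv().apply(np.array(d["xyz"])-plan.O),0).tolist(),round(d["confidence"],2)) for d in arm.find_in(t,"side")[:2]])
E
```

```text
t 8.32 bed pos mm [ 73.5   1.7 188.9] a -0.1 zaxis [-0.002  0.    -1.   ] F bed [-1.7  1.9 -0.7] T bed [0.02 0.26 0.02] w 0.008 0.0 q [ 0.09  0.31  1.87 -0.11  0.45  0.1 ]
tcp [[255.0, 216.0]] tip corners [[273.0, 213.0], [243.0, 198.0], [267.0, 233.0], [236.0, 218.0]]
pad [[241.0, 230.0]] [[252.0, 256.0], [219.0, 240.0], [230.0, 204.0], [262.0, 220.0]] handle [[351.0, 255.0]]
thumb_pad [([60.0, 8.0, 157.0], 0.76)]
handle_grip [([4.0, 3.0, 195.0], 0.64)]
```

Emit:
{"fn": "servo_tool", "kwargs": {"travel": [[0,0.06,0.1],[0,0,0.08],[0,0,0.08],[0,0,0.08],[0,0,0.08]], "turn": [[0,0,0],[0,0,0],[0,0,0],[0,0,0],[0,0,0]], "jaw": [0,0,0,0,0]}}

```text
time: 9.05
tool_pos: [0.6351, 0.1082, 0.2371]
tool_rot: [0.19, 0.656, 0.709, 0.175]
wrist_force: [-6.1, -0.4, 5.9]
width: 0.005
grasp_force: 3.9
```

```bash
python3 plan.py
```

```text
t 9.05 bed pos mm [ 79.6  -1.5 169.4] a -0.1 zaxis [-0.    -0.001 -1.   ] F bed [-2.4 -0.2  8.1] T bed [0.05 0.35 0.02] w 0.005 3.9 q [ 0.08  0.35  1.85 -0.11  0.42  0.09]
```

Contact at about 8 N: the jaw is sliding. Continuing down.

Emit:
{"fn": "servo_tool", "kwargs": {"travel": [[0,0,0.12],[0,0,0.14],[0,0,0.14],[0,0,0.14],[0,0,0.12]], "turn": [[0,0,0],[0,0,0],[0,0,0],[0,0,0],[0,0,0]], "jaw": [0,0,0,0,0]}}

```text
time: 9.68
tool_pos: [0.6516, 0.1089, 0.2085]
tool_rot: [0.19, 0.656, 0.709, 0.176]
wrist_force: [-6.2, 5.9, 7.4]
width: 0.005
grasp_force: 4.0
```

```bash
python3 plan.py
```

```text
t 9.68 bed pos mm [ 79.6  -0.7 136.4] a -0.1 zaxis [ 0. -0. -1.] F bed [-1.2  6.   9.5] T bed [1.26 0.29 0.01] w 0.005 4.0 q [ 0.08  0.4   1.85 -0.12  0.37  0.1 ]
```

Emit:
{"fn": "servo_tool", "kwargs": {"travel": [[0.01,0,0.06],[0,0,0.06],[0,0,0.06],[0,0,0.06],[0,0,0.04]], "turn": [[0,0,0],[0,0,0],[0,0,0],[0,0,0],[0,0,0]], "jaw": [0,0,0,0,0]}}

```text
time: 10.3
tool_pos: [0.6614, 0.11, 0.2013]
tool_rot: [0.194, 0.655, 0.708, 0.18]
wrist_force: [-11.9, 6.3, 34.7]
width: 0.003
grasp_force: 18.0
```

```bash
python3 plan.py
```

```text
t 10.3 bed pos mm [ 8.470e+01 -1.000e-01  1.253e+02] a -0.1 zaxis [ 0.011  0.    -1.   ] F bed [ 7.5  5.7 36. ] T bed [ 1.37 -1.24 -0.06] w 0.003 18.0 q [ 0.08  0.42  1.84 -0.12  0.35  0.11]
```

Fz is 36 N, so either the arm is at its tilt stop or something else is in the way. I lift off and look.

Emit:
{"fn": "servo_tool", "kwargs": {"travel": [[0,0,-0.1],[0,-0.02,-0.2],[0,-0.04,-0.4],[0,0,-0.6],[0,0,-0.6]], "turn": [[0,0,0],[0,0,0],[0,0,0],[0,0,0],[0,0,0]], "jaw": [0,0,0,0,0]}}

```text
time: 10.92
tool_pos: [0.6072, 0.1086, 0.2781]
tool_rot: [0.19, 0.656, 0.709, 0.175]
wrist_force: [0.6, 0.6, 0.1]
width: 0.005
grasp_force: 0.0
```

```bash
python3 plan.py; python3 - <<'E'
from h import *
import plan
b=cv2.cvtColor(arm.snapshot("side"),4)[130:270,165:305]
b=cv2.resize(b,(590,590),interpolation=cv2.INTER_CUBIC)
cv2.imwrite("pics/p4.png",b)
for t in("thumb_pad","handle_grip"): print(t,[(np.round(1000*plan.B.inv().apply(np.array(d["xyz"])-plan.O),0).tolist(),round(d["confidence"],2)) for d in arm.find_in(t,"side")[:2]])
E
```

```text
t 10.93 bed pos mm [ 76.   -0.7 218.9] a -0.1 zaxis [-0.001 -0.001 -1.   ] F bed [ 0.6  0.5 -0.2] T bed [-0.03  0.19  0.01] w 0.005 0.0 q [ 0.09  0.26  1.86 -0.1   0.51  0.08]
thumb_pad [([62.0, 12.0, 111.0], 0.62), ([65.0, 6.0, 42.0], 0.41)]
handle_grip [([13.0, 0.0, 150.0], 0.68)]
```

View pics/p4.png

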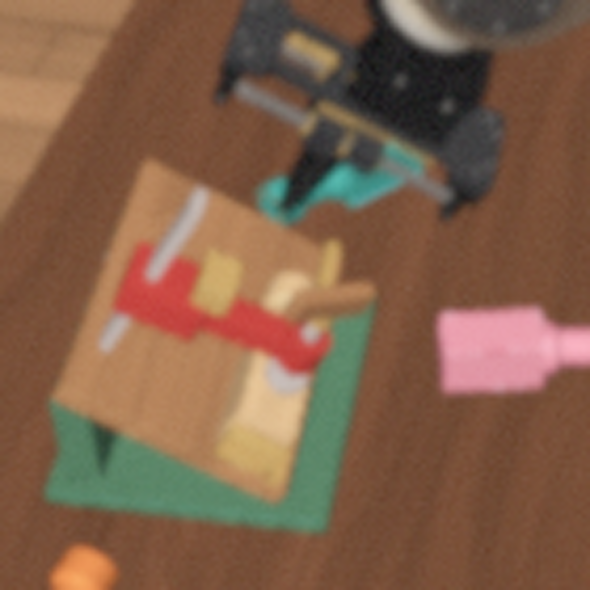

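The jaw is down: the steel pad, crop (288,375), sits on the foot, the arm is visibly tilted, and the handle at (338,298) has leaned up the slope. Next I measure the handle's angle.

```bash
python3 - <<'E'
from h import *
import plan
from scipy.optimize import least_squares
for c in("side","top"):
    arm.snapshot(c)
    for d in arm.outline_of("handle_grip",c)[:2]:
        m=d["region"]; v,u=np.nonzero(m)
        if len(u)<8: continue
        X=np.c_[u,v]; C=X.mean(0); w,V=np.linalg.eigh(np.cov(X.T)); ax=V[:,1]
        ang=np.degrees(np.arctan2(ax[1],ax[0]))%180
        print(c,d["confidence"],len(u),C.round(1),"ang",round(ang,1),"len",round(4*np.sqrt(w[1]),1),round(4*np.sqrt(w[0]),1))
for h in(.2,.3,.4,.5,.6,.7):
  for th in (0.06,0.09):
    rt=R.from_euler("y",th); e=np.array([[s*.032*np.cos(.95-h),s*.032*np.sin(.95-h),.089] for s in(1,-1)])
    P=plan.O+plan.B.apply(rt.apply(e)+[0,0,.044])
    print(h,th,[(c,proj(c,P).mean(0).round(1).tolist(),round(np.degrees(np.arctan2(*(proj(c,P)[1]-proj(c,P)[0])[::-1]))%180,1)) for c in("side","top")])
E
```

```text
side 0.72 157 [243.3 201.3] ang 166.0 len 22.2 9.3
0.2 0.06 [('side', [241.1, 204.9], np.float64(165.3)), ('top', [230.9, 164.9], np.float64(39.4))]
0.2 0.09 [('side', [240.2, 204.5], np.float64(164.7)), ('top', [230.8, 163.9], np.float64(39.8))]
0.3 0.06 [('side', [241.1, 204.9], np.float64(171.4)), ('top', [230.9, 164.9], np.float64(45.0))]
0.3 0.09 [('side', [240.2, 204.5], np.float64(170.7)), ('top', [230.8, 163.9], np.float64(45.4))]
0.4 0.06 [('side', [241.1, 204.8], np.float64(177.2)), ('top', [230.9, 164.9], np.float64(50.6))]
0.4 0.09 [('side', [240.2, 204.5], np.float64(176.3)), ('top', [230.8, 163.8], np.float64(51.0))]
0.5 0.06 [('side', [241.1, 204.8], np.float64(2.6)), ('top', [230.9, 164.9], np.float64(56.3))]
0.5 0.09 [('side', [240.2, 204.5], np.float64(1.6)), ('top', [230.8, 163.8], np.float64(56.7))]
0.6 0.06 [('side', [241.1, 204.8], np.float64(7.7)), ('top', [230.9, 164.8], np.float64(62.1))]
0.6 0.09 [('side', [240.3, 204.5], np.float64(6.7)), ('top', [230.8, 163.8], np.float64(62.4))]
0.7 0.06 [('side', [241.1, 204.8], np.float64(12.6)), ('top', [230.9, 164.8], np.float64(67.9))]
0.7 0.09 [('side', [240.3, 204.5], np.float64(11.5)), ('top', [230.8, 163.8], np.float64(68.3))]
```

The clamp parts sit about 8 mm higher than my fit, which agrees with the press contact and the picture. Now I swing the tool round over the handle.

```bash
python3 plan.py 12 0 200 125 5 15
```

```text
t 11.28 bed pos mm [ 75.8  -0.7 216.4] a -0.1 zaxis [-0.002 -0.001 -1.   ] F bed [0.4 0.6 0.4] T bed [ 0.04  0.18 -0.05] w 0.005 0.0 q [ 0.09  0.26  1.86 -0.1   0.5   0.08]
travel [[0.001, -0.085, 0.022], [0.013, -0.084, 0.022], [0.025, -0.081, 0.023], [0.036, -0.077, 0.023], [0.047, -0.071, 0.024], [0.056, -0.063, 0.024], [0.065, -0.054, 0.025], [0.072, -0.044, 0.025], [0.077, -0.033, 0.026], [0.081, -0.021, 0.027], [0.083, -0.009, 0.027], [0.083, 0.003, 0.028], [0.082, 0.015, 0.028], [0.079, 0.027, 0.029], [0.074, 0.038, 0.029]]
turn each [0.001, 0.002, -0.0463] mm/row 4.4
```

Emit:
{"fn": "servo_tool", "kwargs": {"travel": [[0,-0.085,0.02],[0.013,-0.084,0.02],[0.025,-0.08,0.02],[0.036,-0.077,0.02],[0.047,-0.071,0.02]], "turn": [[0.001,0.002,-0.0463],[0.001,0.002,-0.0463],[0.001,0.002,-0.0463],[0.001,0.002,-0.0463],[0.001,0.002,-0.0463]], "jaw": [0.55,0.55,0.55,0.55,0.55], "grip_force": 20}}

```text
time: 11.9
tool_pos: [0.5923, 0.1071, 0.2608]
tool_rot: [0.223, 0.358, 0.901, 0.1]
wrist_force: [-0.4, -0.4, -0.3]
width: 0.475
grasp_force: 0.0
```

Emit:
{"fn": "servo_tool", "kwargs": {"travel": [[0.056,-0.063,0.02],[0.065,-0.054,0.02],[0.072,-0.044,0.02],[0.077,-0.033,0.02],[0.081,-0.021,0.02]], "turn": [[0.001,0.002,-0.0463],[0.001,0.002,-0.0463],[0.001,0.002,-0.0463],[0.001,0.002,-0.0463],[0.001,0.002,-0.0463]], "jaw": [0.55,0.55,0.55,0.55,0.55]}}

```text
time: 12.52
tool_pos: [0.5761, 0.1057, 0.2467]
tool_rot: [0.228, 0.014, 0.974, 0.012]
wrist_force: [0.5, -0.5, 0.1]
width: 0.546
grasp_force: 0.0
```

```bash
python3 plan.py 12 0 200 125 5 5; python3 - <<'E'
from h import *
import plan
arm.snapshot("side")
for d in arm.outline_of("handle_grip","side")[:2]:
        v,u=np.nonzero(d["region"]); X=np.c_[u,v]; w,V=np.linalg.eigh(np.cov(X.T)); ax=V[:,1]
        print(d["confidence"],len(u),X.mean(0).round(1),"ang",np.degrees(np.arctan2(ax[1],ax[0]))%180,4*np.sqrt(w))
E
```

```text
t 12.53 bed pos mm [ 33.3  -0.3 207.3] a 83.5 zaxis [-0.062  0.023 -0.998] F bed [ 0.4 -0.6 -0.2] T bed [ 0.06  0.13 -0.02] w 0.546 0.0 q [ 0.08  0.26  1.93 -0.03  0.49 -1.44]
travel [[0.083, -0.009, 0.034], [0.083, 0.003, 0.035], [0.081, 0.015, 0.035], [0.078, 0.027, 0.036], [0.073, 0.038, 0.036]]
turn each [0.001, 0.0019, -0.046] mm/row 4.5
0.64 166 [243.  201.4] ang 169.37078840695187 [ 9.82070519 21.97185727]
```

Emit:
{"fn": "servo_tool", "kwargs": {"travel": [[0.083,-0.009,0.04],[0.083,0,0.04],[0.081,0.015,0.04],[0.078,0.027,0.04],[0.073,0.038,0.04]], "turn": [[0.001,0.002,-0.046],[0.001,0.002,-0.046],[0.001,0.002,-0.046],[0.001,0.002,-0.046],[0.001,0.002,-0.046]], "jaw": [0.55,0.55,0.55,0.55,0.55]}}

```text
time: 13.25
tool_pos: [0.562, 0.1043, 0.2293]
tool_rot: [0.203, -0.328, 0.92, -0.076]
wrist_force: [-0.3, 0.8, 0.1]
width: 0.552
grasp_force: 0.0
```

```bash
python3 plan.py 6 0 122 125 5 5; python3 - <<'E'
from h import *
a=cv2.cvtColor(arm.snapshot("top"),4)[100:220,170:300];b=cv2.cvtColor(arm.snapshot("side"),4)[140:260,175:305]
cv2.imwrite("pics/p5.png",cv2.resize(np.hstack([a,b]),(800,370),interpolation=cv2.INTER_CUBIC))
import plan
p,r=plan.show()
print("tcp/fingers px", [((proj(c,np.array([p,p+r.apply([0,.026,0]),p+r.apply([0,-.026,0])]))-o)*3.077).round().tolist() for c,o in(("top",[170,100]),("side",[45,140]))])
E
```

```text
t 13.25 bed pos mm [ 12.3   0.  199.2] a 124.7 zaxis [-0.087  0.    -0.996] F bed [-0.1  0.8  0.2] T bed [ 0.17  0.1  -0.01] w 0.552 0.0 q [ 0.09  0.27  1.96 -0.1   0.48 -2.09]
travel [[-0.001, -0.001, 0.31], [-0.001, -0.001, 0.31], [-0.001, -0.001, 0.31], [-0.001, -0.001, 0.31], [-0.001, -0.001, 0.31]]
turn each [0.0, 0.0, -0.0003] mm/row 15.5
t 13.35 bed pos mm [1.210e+01 1.000e-01 1.992e+02] a 124.5 zaxis [-0.088  0.001 -0.996] F bed [-0.4  0.2 -0.7] T bed [ 0.13  0.12 -0.08] w 0.553 0.0 q [ 0.09  0.27  1.96 -0.1   0.48 -2.09]
tcp/fingers px [[[182.0, 225.0], [157.0, 246.0], [208.0, 204.0]], [[630.0, 157.0], [641.0, 181.0], [620.0, 135.0]]]
```

View pics/p5.png

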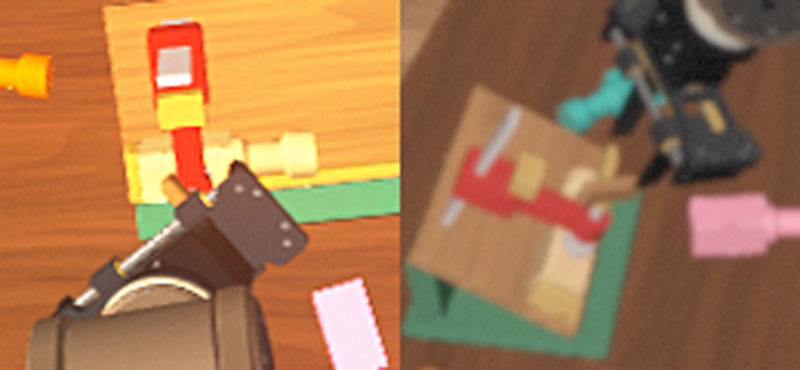

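Top view: the handle end at (170,188) lies between the fingers. Side view: the finger tip is at (648,182) and the handle at (612,190), so descending along the axis should straddle it.

Emit:
{"fn": "servo_tool", "kwargs": {"travel": [[0,0,0.2],[0,0,0.2],[0,0,0.2],[0,0,0.2],[0,0,0.1]], "turn": [[0,0,0],[0,0,0],[0,0,0],[0,0,0],[0,0,0]], "jaw": [0.55,0.55,0.55,0.55,0.55]}}

```text
time: 13.98
tool_pos: [0.5812, 0.104, 0.1882]
tool_rot: [0.203, -0.327, 0.92, -0.076]
wrist_force: [-0.1, 0.0, 0.3]
width: 0.546
grasp_force: 0.0
```

```bash
python3 plan.py 6 0 125 125 5 5
```

```text
t 13.97 bed pos mm [  8.4   0.  154.1] a 124.6 zaxis [-0.087  0.001 -0.996] F bed [0.  0.  0.4] T bed [ 0.09  0.17 -0.12] w 0.546 0.0 q [ 0.08  0.35  1.97 -0.11  0.39 -2.07]
travel [[-0.0, -0.001, 0.117], [-0.0, -0.001, 0.117], [-0.0, -0.001, 0.117], [-0.0, -0.001, 0.117], [-0.0, -0.001, 0.117]]
turn each [0.0, 0.0, -0.0003] mm/row 5.8
```

Emit:
{"fn": "servo_tool", "kwargs": {"travel": [[0,0,0.12],[0,0,0.12],[0,0,0.12],[0,0,0.12],[0,0,0.1]], "turn": [[0,0,0],[0,0,0],[0,0,0],[0,0,0],[0,0,0]], "jaw": [0.55,0.55,0.55,0.55,0.55]}}

```text
time: 14.6
tool_pos: [0.5934, 0.1039, 0.1625]
tool_rot: [0.203, -0.328, 0.92, -0.076]
wrist_force: [0.2, -0.3, 0.1]
width: 0.548
grasp_force: 0.0
```

```bash
python3 plan.py
```

```text
t 14.6 bed pos mm [6.100e+00 1.000e-01 1.257e+02] a 124.6 zaxis [-0.087  0.001 -0.996] F bed [ 0.2 -0.3  0. ] T bed [ 0.18  0.06 -0.08] w 0.548 0.0 q [ 0.08  0.41  1.97 -0.13  0.33 -2.06]
```

No contact. Closing gently.

Emit:
{"fn": "servo_tool", "kwargs": {"travel": [[0,0,0],[0,0,0],[0,0,0],[0,0,0],[0,0,0]], "turn": [[0,0,0],[0,0,0],[0,0,0],[0,0,0],[0,0,0]], "jaw": [0.4,0.3,0.2,0.1,0.1], "grip_force": 15}}

```text
time: 15.22
tool_pos: [0.5937, 0.1036, 0.1633]
tool_rot: [0.204, -0.327, 0.92, -0.076]
wrist_force: [0.4, -3.5, 1.6]
width: 0.181
grasp_force: 15.0
```

```bash
python3 plan.py
```

```text
t 15.22 bed pos mm [  6.8  -0.2 126.2] a 124.6 zaxis [-0.085  0.    -0.996] F bed [ 0.9 -3.6  1.2] T bed [-0.54 -0.2  -0.01] w 0.181 15.0 q [ 0.08  0.41  1.97 -0.13  0.33 -2.06]
```

Emit:
{"fn": "servo_tool", "kwargs": {"travel": [[0,-0.01,0],[0,0,0],[0,0,0],[0,0,0],[0,0,0]], "turn": [[0,0,0.02],[0,0,0.04],[0,0,0.04],[0,0,0.04],[0,0,0.04]], "jaw": [0.1,0.1,0.1,0.1,0.1], "grip_force": 20}}

```text
time: 15.85
tool_pos: [0.5937, 0.1033, 0.1632]
tool_rot: [0.217, -0.056, 0.975, -0.016]
wrist_force: [1.4, -2.8, 2.5]
width: 0.177
grasp_force: 20.0
```

```bash
python3 plan.py
```

```text
t 15.85 bed pos mm [  6.7  -0.5 126.2] a 92.1 zaxis [-0.086  0.    -0.996] F bed [ 2.3 -3.   1.5] T bed [-0.51 -0.06  0.13] w 0.177 20.0 q [ 0.08  0.41  1.97 -0.13  0.33 -1.49]
```

Emit:
{"fn": "servo_tool", "kwargs": {"travel": [[0,0,0],[0,0,0],[0,0,0],[0,0,0],[0,0,0]], "turn": [[0,0,0.045],[0,0,0.045],[0,0,0.045],[0,0,0.03],[0,0,0.02]], "jaw": [0.1,0.1,0.1,0.1,0.1]}}

```text
time: 16.48
tool_pos: [0.5934, 0.1031, 0.163]
tool_rot: [0.212, 0.225, 0.95, 0.047]
wrist_force: [-0.8, -4.3, 2.5]
width: 0.18
grasp_force: 20.0
```

```bash
python3 plan.py
```

```text
t 16.48 bed pos mm [  6.3  -0.7 126.1] a 59.0 zaxis [-0.087  0.    -0.996] F bed [ 0.2 -4.3  2.6] T bed [-0.84  0.19  0.12] w 0.18 20.0 q [ 0.08  0.41  1.97 -0.13  0.33 -0.91]
```

Emit:
{"fn": "servo_tool", "kwargs": {"travel": [[0,0,0],[0,0,0],[0,0,0],[0,0,0],[0,0,0]], "turn": [[0,0,0.015],[0,0,0.015],[0,0,0.01],[0,0,0.01],[0,0,0.01]], "jaw": [0.1,0.1,0.1,0.1,0.1]}}

```text
time: 17.1
tool_pos: [0.5933, 0.1032, 0.1629]
tool_rot: [0.206, 0.313, 0.925, 0.066]
wrist_force: [-3.0, -5.3, 1.0]
width: 0.18
grasp_force: 20.0
```

```bash
python3 plan.py
```

```text
t 17.1 bed pos mm [  6.2  -0.6 126.1] a 48.3 zaxis [-0.087  0.    -0.996] F bed [-2.5 -5.1  2.4] T bed [-0.87  0.6   0.17] w 0.18 20.0 q [ 0.08  0.41  1.97 -0.13  0.33 -0.73]
```

Emit:
{"fn": "servo_tool", "kwargs": {"travel": [[0,0,0],[0,0,0],[0,0,0],[0,0,0],[0,0,0]], "turn": [[0,0,0.015],[0,0,0.015],[0,0,0.01],[0,0,0.01],[0,0,0.01]], "jaw": [0.1,0.1,0.1,0.1,0.1]}}

```text
time: 17.73
tool_pos: [0.5934, 0.1036, 0.163]
tool_rot: [0.199, 0.398, 0.891, 0.085]
wrist_force: [-5.1, -0.2, 4.0]
width: 0.188
grasp_force: 25.0
```

```bash
python3 plan.py
```

```text
t 17.73 bed pos mm [  6.4  -0.2 126.1] a 37.5 zaxis [-0.087  0.001 -0.996] F bed [-2.4 -0.   6. ] T bed [0.23 0.57 0.78] w 0.188 25.0 q [ 0.08  0.41  1.97 -0.13  0.33 -0.54]
```

Torque jumped to 0.78 N m, so the firm stop is reached. Opening and rising.

Emit:
{"fn": "servo_tool", "kwargs": {"travel": [[0,0,0],[0,0,0],[0,0,0],[0,0,0],[0,0,0]], "turn": [[0,0,0],[0,0,0],[0,0,0],[0,0,0],[0,0,0]], "jaw": [0.1,0.3,0.55,0.55,0.55]}}

```text
time: 18.35
tool_pos: [0.5937, 0.1035, 0.1629]
tool_rot: [0.199, 0.398, 0.891, 0.085]
wrist_force: [0.5, 0.1, 0.6]
width: 0.525
grasp_force: 0.0
```

Emit:
{"fn": "servo_tool", "kwargs": {"travel": [[0,0,-0.3],[0,0,-0.5],[0,0,-0.7],[0,0,-0.7],[0,0,-0.3]], "turn": [[0,0,0],[0,0,0],[0,0,0],[0,0,0],[0,0,0]], "jaw": [0.55,0.55,0.55,0.55,0.55]}}

```text
time: 18.98
tool_pos: [0.5401, 0.1044, 0.2787]
tool_rot: [0.201, 0.398, 0.891, 0.086]
wrist_force: [-0.4, 0.4, -0.3]
width: 0.553
grasp_force: 0.0
```

```bash
python3 plan.py 0 -200 280 37 5 5
```

```text
t 18.98 bed pos mm [ 18.1  -0.3 253. ] a 37.5 zaxis [-0.083  0.001 -0.997] F bed [-0.4  0.5 -0. ] T bed [ 0.09  0.11 -0.01] w 0.553 0.0 q [ 0.09  0.18  1.94 -0.08  0.59 -0.58]
travel [[-0.585, -0.55, -0.102], [-0.586, -0.549, -0.102], [-0.587, -0.548, -0.102], [-0.587, -0.547, -0.102], [-0.588, -0.547, -0.102]]
turn each [0.0002, 0.0001, 0.0005] mm/row 40.5
```

Emit:
{"fn": "servo_tool", "kwargs": {"travel": [[-0.58,-0.55,-0.1],[-0.58,-0.55,-0.1],[-0.58,-0.55,-0.1],[-0.58,-0.55,-0.1],[-0.58,-0.55,-0.1]], "turn": [[0,0,0],[0,0,0],[0,0,0],[0,0,0],[0,0,0]], "jaw": [0.55,0.55,0.55,0.55,0.55]}}

```text
time: 19.6
tool_pos: [0.5245, -0.0966, 0.2978]
tool_rot: [0.199, 0.398, 0.891, 0.085]
wrist_force: [0.5, -0.3, 0.4]
width: 0.551
grasp_force: 0.0
```

```bash
python3 - <<'E'
from h import *
import plan
a=cv2.cvtColor(arm.snapshot("top"),4)[100:220,170:300];b=cv2.cvtColor(arm.snapshot("side"),4)[140:260,175:305]
cv2.imwrite("pics/p6.png",cv2.resize(np.hstack([a,b]),(800,370),interpolation=cv2.INTER_CUBIC))
for c in("side","top"):
    for d in arm.outline_of("handle_grip",c)[:1]:
        v,u=np.nonzero(d["region"]); X=np.c_[u,v]; w,V=np.linalg.eigh(np.cov(X.T)); ax=V[:,1]
        print(c,d["confidence"],len(u),X.mean(0).round(1),"ang",np.degrees(np.arctan2(ax[1],ax[0]))%180)
    for h in(1.2,1.4,1.6):
        rt=R.from_euler("y",.08); e=np.array([[s*.032*np.cos(.95-h),s*.032*np.sin(.95-h),.098] for s in(1,-1)])
        q=proj(c,plan.O+plan.B.apply(rt.apply(e)+[0,0,.044])); print(h,q.mean(0).round(1),np.degrees(np.arctan2(*(q[1]-q[0])[::-1]))%180)
E
```

```text
side 0.74 177 [242.9 201.1] ang 50.294891231077465
1.2 [241.8 202.8] 33.707863566772936
1.4 [241.9 202.9] 42.13365657810849
1.6 [241.9 202.9] 50.87684877203935
top 0.48 187 [231.9 167.4] ang 121.47698854084803
1.2 [230.7 165.3] 97.9442559804516
1.4 [230.7 165.3] 110.01536117581554
1.6 [230.7 165.3] 122.01818255985796
```

View pics/p6.png

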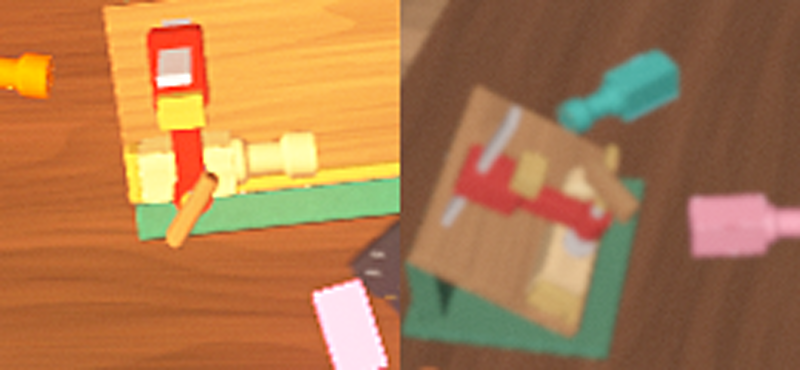

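The handle matches 1.6 rad in both views, at (193,208) and (612,190). The rook's foot is against the stop at (140,172), the jaw is tilted on it, and the gripper is clear. Handing in.

```bash
python3 -c "
from bench import arm
print(arm.sign_off())"
```

```text
the job is handed in; nothing more can be done
None
```

I handed the job in at about 20 s on the robot's clock, with no verdict returned: the rook is against the stop, the handle is screwed to its firm stop, and the arm is clear; the jaw tilt was judged only from the pictures and a 36 N press, and I did not re-measure the knight, jar, rasp or calipers.

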